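Load the paint shaker and lock its hold-down bar

TASK

Load the paint shaker: turn the red lock handle out of its notch and swing the hold-down bar right back clear of the holes, then stand every white-capped paint bottle upright and fully home in a hole of its own in the grey carrier. Swing the bar shut over the caps and turn the red handle back over its cam until it drops right down into its notch, then push the green start button fully in. Leave the other things on the table alone.

Things in the scene. Friction and masses are not known exactly. Their poses are not given: they have to be found in the camera images.
- shaker: bench paint shaker, fixed: blue base 175 x 402 mm, 60 mm high, on it a grey carrier block (80 x 282 mm, top 100 mm above the table) with four upright bores in a row. In front (its -x side, towards the robot) a control ledge, 60 mm high, reaches to x = -115 mm. Origin on the table under the middle of the row; x away from the robot, y to the left along the row, z up. Position and yaw vary.
- bore0 (a point): centre of the mouth of carrier bore 0, on the carrier's top, 100 mm above the table, at shaker x = 0, y = -105 mm. Bore 62 mm diameter, 34 mm deep, with a 3 mm chamfer. A seated bottle's origin is 66 mm and its cap top 170 mm above the table. Any bottle may use any bore
- bore1 (a point): centre of the mouth of carrier bore 1, on the carrier's top, 100 mm above the table, at shaker x = 0, y = -35 mm. Bore 62 mm diameter, 34 mm deep, with a 3 mm chamfer. A seated bottle's origin is 66 mm and its cap top 170 mm above the table. Any bottle may use any bore
- bore2 (a point): centre of the mouth of carrier bore 2, on the carrier's top, 100 mm above the table, at shaker x = 0, y = 35 mm. Bore 62 mm diameter, 34 mm deep, with a 3 mm chamfer. A seated bottle's origin is 66 mm and its cap top 170 mm above the table. Any bottle may use any bore
- bore3 (a point): centre of the mouth of carrier bore 3, on the carrier's top, 100 mm above the table, at shaker x = 0, y = 105 mm. Bore 62 mm diameter, 34 mm deep, with a 3 mm chamfer. A seated bottle's origin is 66 mm and its cap top 170 mm above the table. Any bottle may use any bore
- bar_knob (a point): middle of the black upright knob on the hold-down bar, 24 mm diameter, 36 mm tall; this point is 18 mm below its top, 206 mm above the table and 110 mm from the bar's pivot axis, which stands at shaker x = 0, y = -158 mm (right end). It swings with the bar
- bar (a joint): level swing of the aluminium hold-down bar (315 x 30 x 12 mm, 174 to 186 mm above the table, 4 mm over seated caps). 0 = shut against a stop, along the row to the lock post; grows clockwise from above, free end away from the robot, to 1.8; at 1.57 all bores are clear. Stays put (1 N at the knob moves it). Starts shut; the locked handle's pin holds it. Shut within 0.02 rad, or the pin cannot drop
- lock_axis (a point): point on the vertical turning axis of the lock handle, on the lock post at the left end of the shaker (shaker x = 0, y = 174 mm), 204 mm above the table
- lever_grip (a point): where to take the red lock handle: a straight level lever, 14 mm wide and 18 mm high, running from 8 to 100 mm from the turning axis. This point is 68 mm from the axis, at mid height, 204 mm above the table when in the notch, and moves with the handle; the air below is free
- lock (a joint): turn of the red handle. 0 = locked, lever along shaker -x, pin in the bar's slot. Grows clockwise from above to 1.75; from 1.2 it is clear of the bar; at 1.57 the lever points to shaker +y. Its follower rides a face cam: notch at 0, steep side up to a 10 mm crest from 0.6 to 0.85, gentler ramp down to 1.65. About 5 N at the grip turns it out of the notch (or lift it), 3 N back up the ramp
- lock_lift (a joint): height (m) by which the cam has lifted the handle: 0 in the notch and at the ramp's foot, 0.010 on the crest. Spring and weight press the handle down with about 6 N; it must be free to rise and drop as it turns
- start_top (a point): centre of the top of the green push button on the control ledge, 32 mm diameter, at shaker x = -85, y = 35 mm. Pressed straight down: 6 mm travel, 5 N at the bottom, springs back
- start (a joint): travel of the green start button: 0 = out, 0.006 = fully in
- bottle_a: squat screw-capped paint bottle, yellow body with a paper label and a white cap, 104 mm tall, heavy at the bottom: body 58 mm diameter up to 60 mm, tapering shoulder to 73 mm, then the cap, 36 mm diameter, from 74 to 104 mm. About 0.25 kg. Origin: centre of its underside, z up through the cap. Starts standing on the table right of the shaker; may be absent (None)
- bottle_b: squat screw-capped paint bottle, red body with a paper label and a white cap, 104 mm tall, heavy at the bottom: body 58 mm diameter up to 60 mm, tapering shoulder to 73 mm, then the cap, 36 mm diameter, from 74 to 104 mm. About 0.25 kg. Origin: centre of its underside, z up through the cap. Starts standing on the table right of the shaker; may be absent (None)
- bottle_c: squat screw-capped paint bottle, blue body with a paper label and a white cap, 104 mm tall, heavy at the bottom: body 58 mm diameter up to 60 mm, tapering shoulder to 73 mm, then the cap, 36 mm diameter, from 74 to 104 mm. About 0.25 kg. Origin: centre of its underside, z up through the cap. Starts standing on the table right of the shaker; may be absent (None)
- bottle_d: squat screw-capped paint bottle, green body with a paper label and a white cap, 104 mm tall, heavy at the bottom: body 58 mm diameter up to 60 mm, tapering shoulder to 73 mm, then the cap, 36 mm diameter, from 74 to 104 mm. About 0.25 kg. Origin: centre of its underside, z up through the cap. Starts standing on the table right of the shaker; may be absent (None)
- ink_jar: small amber ink jar with a black cap, 40 mm diameter, 42 mm high, standing among the bottles. Not part of the job: leave it where it is.
- tape_roll: roll of masking tape lying flat, 96 mm diameter, 24 mm high. Not part of the job: leave it where it is.
- brush_jar: white ceramic jar full of brushes, 80 mm diameter, about 250 mm high over the brushes, far right. Not part of the job: leave it where it is.
- paint_tube: aluminium paint tube with a red band lying on the table, 120 mm long, 26 mm high, near front right. Not part of the job: leave it where it is.
- spray_can: grey and blue spray can, 60 mm diameter, 170 mm high, at the left. Not part of the job: leave it where it is.
- gesso_jar: white gesso jar, 76 mm diameter, 100 mm high, behind the shaker. Not part of the job: leave it where it is.
- palette_knife: palette knife lying flat, 200 mm long, at the far right. Not part of the job: leave it where it is.
Mind the look-alikes: they are no part of the job. What is shaped like the bottle_c but purple or turquoise is not meant. Several things look just like the bottle_a: the one meant starts nearest to the robot's base.

How it is judged:
By the outcome, as a careful person would: the job done as asked, in the order asked, and still so for the second after the job is handed in, with the robot touching nothing.
Of bottle_a, bottle_b, bottle_c, bottle_d only 2 to 4 are there at a start; the rules pass over those that are not, and their reading is None.
At some moment in a run one of bottle_a, bottle_b, bottle_c, bottle_d may be knocked a few centimetres aside while the robot is not near it.
It also fails if it takes over 210 s, if anything falls off the work surface, if the arm or the gripper's body presses on something with over 40 N, if the wrist force passes 120 N, or if a joint passes its speed limit or range.

ROBOT

A 6-joint arm with a two-finger parallel gripper is mounted at the origin on the work surface. World frame = base frame: x ahead of the robot, y to its left, z up, the work surface at z = 0. Lengths are in mm, angles in rad, forces in N, time in s.
With the tool pointing down it reaches from about 400 to 925 mm from the base axis. Payload 12.5 kg.
Tool frame: the origin (TCP) lies midway between the tips of the shut fingers; the grasp point (between the pads) lies 19 mm behind it; z points along the fingers, y is the line along which they close (so a half turn about z gives the same grasp; the last joint's range is limited). The gripper opens to 95 mm and grips with 3 to 60 N. Pads are 20 mm wide; open, the fingers measure 119 mm over their backs; the gripper's body (75 mm by 180 mm) begins 59 mm behind the grasp point.
Start: joints at [1.011, 0.491, 1.559, -0, 1.092, -0.106], TCP at [273.977, 561.768, 214.661] pointing down, gripper open.
Joint ranges: [-3.1, 3.1], [-0.84, 2.19], [0.05, 2.79], [-1.13, 4.28], [0.06, 2.93], [-2.69, 2.69]. Speed limits (rad/s): [2.22, 2.22, 2.79, 3.14, 3.14, 3.14].

INTERFACE

Orientations are given as a unit quaternion [x, y, z, w].
In Python, from station import manip, eyes gives the robot as it stands.
- The arm moves only by the tool jog_arm, never from a script. Its argument "steps" is a list of rows, each a list of 5 numbers: the closure, from 0 (fully open) to 1 (shut), then the shift along the world's x, y, z in cm, then the turn about the world's z in rad. In form: [[jaw, x, y, z, roll], ...]. A call has 1 to 5 rows; each row shifts and turns the commanded pose from where the row before left it; what a row does not reach is not made up. A row lasts 1/12 s, in which the tool goes at most 41.7 mm and 7.16 degrees, less where a joint would pass 70% of its speed; a pose out of reach is approached as far as the arm can. A call is refused whole if a number of a shift passes 4.17 or a number of a turn 0.125, either way. A call with a gripper value outside its range is refused whole. The fingers move at their own pace and stop on an object; the grip force is fixed at half the most. Time passes only in rows, so rows that do not move let the fingers close. It gives the time, the measured TCP pose, the force, the opening and the grip force at its end, in the units of the state.
- manip.observe(): the state, without advancing time (a new reading comes with each control period).
- eyes.snapshot(name): name is "scene" or "top"; returns a dict with "img" (384x512x3 uint8, blue, green, red), "range_z" (384x512 float32, mm along the optical axis (not along the pixel's ray), 0 where there is no reading), "fx", "fy", "cx", "cy" (pixels), "T" (4x4, takes a point from camera to world coordinates). Camera axes: x right, y down, z forward; pixel columns grow to the right and rows downward; lengths in mm; the calibration is good to about 2 mm. A picture is of the moment at which its call begins.
- manip.close_job(): hands the job in; it is judged then, once.
The state is a dict: "time_s": time; "q": joint angles; "joint_vel": joint speeds; "effort": joint torques, N m; "position": TCP position; "tcp_rot": TCP orientation; "wrist_force": force on the tool from outside, world axes, zero at the start; "moment": the same for the moment, N m; "opening": finger opening in mm; "finger_force": force on a finger pad.
Only numpy, scipy, OpenCV 4.12 (cv2) and the standard library are available. Lean on these libraries where they do the work, as an engineer would, in place of code of your own. Each camera call takes 0.05 s, during which the arm holds its last target. There are 200 camera calls.

## Working session

There is one attempt and no reset: what is moved stays moved. The work goes in short steps, Python scripts to look and compute and a tool call to move; the robot and the scene stay as the last step left them, time stands still between calls to the robot, and variables do not carry over. Pictures are saved under pics/ and viewed, at most 14 in all, crops included, and the job is handed in when it is done.

Besides the shell and the picture viewer there is one more tool, called after ">>>" as name(argument=value, ...) on one line, values as JSON. jog_arm: Moves the arm, as the interface text tells. Its arguments: {"type":"object","properties":{"steps":{"type":"array"}},"required":["steps"]}

```bash
mkdir -p pics; ls
cat > h.py <<'E'
import numpy as np, cv2
from station import manip, eyes
def snap(n):
    s=eyes.snapshot(n); return s
def world(s):
    d=s["range_z"]; v,u=np.mgrid[0:384,0:512]
    P=np.stack([(u-s["cx"])/s["fx"]*d,(v-s["cy"])/s["fy"]*d,d,np.ones_like(d)],-1)
    W=P@np.array(s["T"]).T; W=W[...,:3]; W[d<=0]=np.nan; return W
E
python3 - <<'E'
from h import *
for n in("top","scene"):
    s=snap(n); np.savez("s_"+n,**s); cv2.imwrite(f"pics/{n}0.png",cv2.resize(s["img"],(768,576),interpolation=cv2.INTER_CUBIC))
    print(n,s["fx"],s["cx"],s["cy"],np.round(s["T"],3).tolist())
print(manip.observe())
E
```

```text
pics
top 468.1766329035147 260.19839045220226 187.04827757231814 [[0.027, -0.994, 0.106, 330.227], [-0.999, -0.029, -0.016, 50.091], [0.019, -0.106, -0.994, 1713.465], [0.0, 0.0, 0.0, 1.0]]
scene 393.67997779987473 246.20222780850287 189.9303456235354 [[0.632, 0.497, -0.594, 1324.6], [0.775, -0.414, 0.478, -615.197], [-0.008, -0.763, -0.647, 996.31], [0.0, 0.0, 0.0, 1.0]]
{'time_s': 0.1, 'q': array([ 1.01139844e+00,  4.91493984e-01,  1.55937133e+00, -5.71172389e-06,
        1.09166484e+00, -1.05624411e-01]), 'joint_vel': array([ 0.0008826 , -0.00076046, -0.00106506, -0.00116842,  0.00161374,
        0.00227947]), 'effort': array([ 3.01769054e-03, -6.13624763e+01, -2.58605826e+01,  6.93371077e-02,
        4.70828195e-02, -6.32073807e-05]), 'position': array([273.86456757, 561.58437857, 214.12938258]), 'tcp_rot': array([ 2.24943835e-01,  9.74371619e-01, -4.43898577e-04, -1.50612366e-04]), 'wrist_force': array([ 0.04812695,  0.43042588, -0.47544433]), 'moment': array([ 0.0086927 , -0.07125694, -0.01449713]), 'finger_force': 0.0, 'opening': 95.16853372688739}
```

View pics/top0.png

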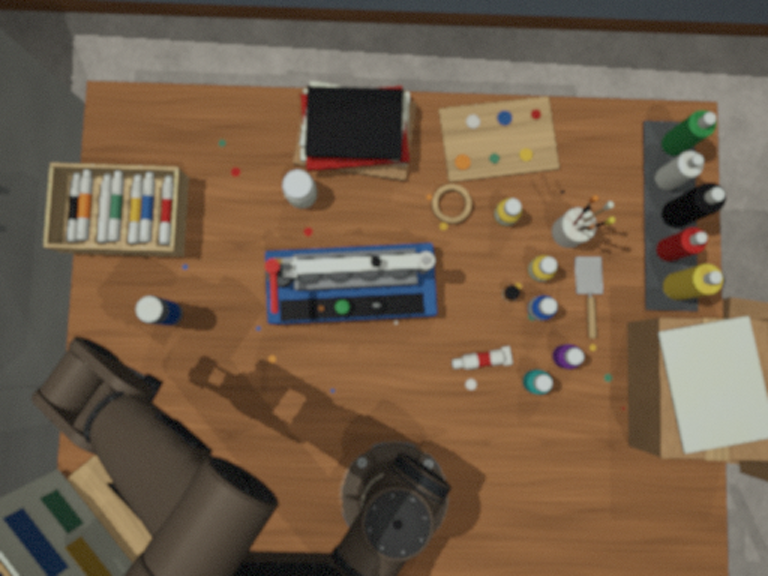

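View pics/scene0.png

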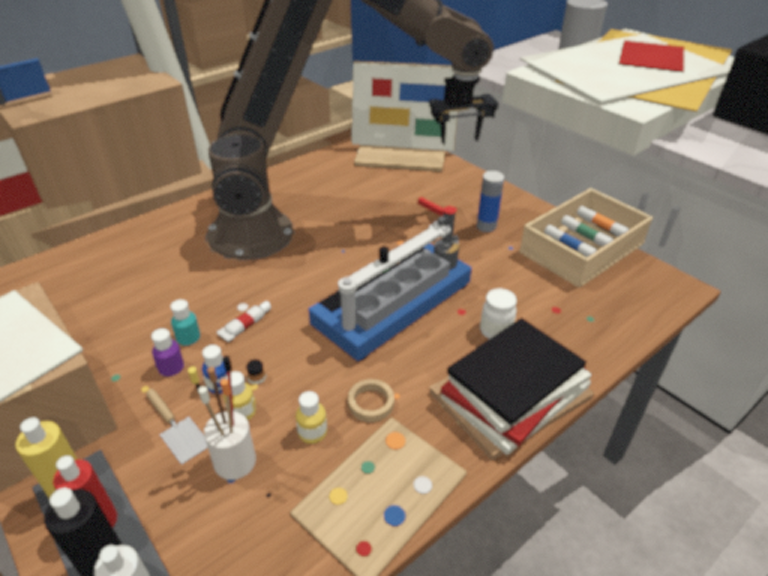

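The top view shows the shaker with its lever at px (273,280), knob (376,262) and button (342,307). The blue bottle is at (543,308), and the nearest yellow one at (543,268), with a farther yellow look-alike at (509,211). There are no squat red or green bottles, so the job has two: a and c.

```bash
cat >> h.py <<'E'
def comps(s,W,hsvlo,hsvhi,box,zr,amin=8):
    # box in world xy
    hsv=cv2.cvtColor(s["img"],cv2.COLOR_BGR2HSV); m=cv2.inRange(hsv,hsvlo,hsvhi)>0
    with np.errstate(invalid='ignore'):
        m&=(W[...,0]>box[0])&(W[...,0]<box[1])&(W[...,1]>box[2])&(W[...,1]<box[3])&(W[...,2]>zr[0])&(W[...,2]<zr[1])
    n,l,st,c=cv2.connectedComponentsWithStats(m.astype(np.uint8),connectivity=8)
    return [(st[i,4],c[i],W[l==i]) for i in range(1,n) if st[i,4]>=amin]
def caps(s,W,zr,box=(100,900,-500,250)):
    # white caps: low saturation
    return comps(s,W,(0,0,110),(180,70,255),box,zr)
E
python3 - <<'E'
from h import *
s=dict(np.load("s_top.npz")); W=world(s)
k=1.5
for nm,(u,v) in dict(lever=(273,280),levtip=(273,310),knob=(376,262),btn=(342,307),pivot=(427,260),capA=(546,264),capC=(546,304),far=(512,206),ink=(512,292),tape=(452,186),brush=(575,225),tube=(483,358),spray=(150,308),gesso=(298,186)).items():
    print(nm,np.round(W[int(v/k),int(u/k)]))
box=(250,650,-200,350)
for nm,lo,hi,zr in (("blue",(95,120,40),(125,255,255),(50,70)),("btn",(45,100,50),(85,255,255),(55,90)),("redlow",(170,120,70),(180,255,255),(180,235)),("redhi",(0,120,70),(8,255,255),(180,235)),("black",(0,0,0),(180,255,60),(195,240))):
    for a,c,P in comps(s,W,lo,hi,box,zr): print(nm,a,np.round(c*k),np.round(P.mean(0),1),np.round(P.min(0)),np.round(P.max(0)))
m=[P for a,c,P in comps(s,W,(95,120,40),(125,255,255),box,(50,70),3)]
P=np.vstack(m)[:,:2].astype(np.float32); r=cv2.minAreaRect(P); print("baserect",r, cv2.boxPoints(r))
# carrier top
for a,c,P in comps(s,W,(0,0,0),(180,255,255),box,(92,108),60): print("carrier",a,np.round(P.mean(0),1),cv2.minAreaRect(P[:,:2].astype(np.float32)))
for a,c,P in comps(s,W,(0,0,0),(180,80,255),box,(170,200),60): print("bar",a,np.round(P.mean(0),1),cv2.minAreaRect(P[:,:2].astype(np.float32)))
for a,c,P in caps(s,W,(94,115)): print("cap",a,np.round(c*k),np.round(P.mean(0),1),np.round(np.ptp(P,axis=0)))
E
```

```text
lever [487. 277. 210.]
levtip [423. 275. 208.]
knob [531.  60. 223.]
btn [442. 134.  82.]
pivot [542. -52. 193.]
capA [ 552. -337.  103.]
capC [ 461. -336.  105.]
far [ 688. -256.   99.]
ink [ 493. -269.   37.]
tape [ 749. -122.   24.]
brush [ 643. -399.  117.]
tube [ 333. -203.   33.]
spray [421. 549. 169.]
gesso [719. 248. 102.]
blue 48 [422. 247.] [590.4 -49.4  59.4] [582. -74.  51.] [598. -21.  68.]
blue 135 [312. 251.] [572.2 211.5  60. ] [556.  76.  51.] [585. 318.  69.]
blue 35 [390. 247.] [588.1  26.2  59.5] [584. -13.  52.] [591.  69.  68.]
blue 979 [370. 296.] [469.6  69.7  60.1] [406. -85.  50.] [536. 286.  70.]
blue 53 [275. 318.] [411.5 291.   60.7] [400. 264.  53.] [426. 307.  69.]
btn 88 [342. 306.] [442.1 134.8  78.4] [425. 117.  66.] [461. 152.  88.]
redlow 38 [274. 300.] [442.5 273.5 211.8] [416. 267. 202.] [471. 280. 217.]
redhi 143 [273. 277.] [491.4 276.7 217.3] [423. 263. 205.] [528. 293. 230.]
black 20 [376. 261.] [532.1  58.3 222.5] [525.  53. 217.] [541.  63. 229.]
baserect ((499.3231201171875, 116.31330108642578), (171.17269897460938, 393.4290466308594), 4.4
[... 472 characters left out ...]
2.32537841796875), 4.988934516906738)
cap 147 [303. 184.] [723.5 234.6 100.4] [64. 34. 15.]
cap 85 [513. 207.] [ 684.8 -257.7  103.3] [35. 35. 18.]
cap 321 [577. 226.] [ 643.8 -408.2  103.9] [79. 77. 20.]
cap 210 [344. 255.] [559.9 131.7  99.9] [ 28. 239.  18.]
cap 30 [408. 252.] [571.8 -15.3  99.2] [12. 32. 12.]
cap 86 [548. 265.] [ 549.2 -342.1  103. ] [35. 33. 17.]
cap 201 [355. 283.] [496.1 105.2 100. ] [ 27. 215.  17.]
cap 26 [410. 280.] [505.8 -21.7  99.9] [12. 28. 13.]
cap 9 [296. 285.] [487.2 240.2 100.2] [14.  4. 12.]
cap 88 [548. 306.] [ 453.7 -342.2  103.9] [34. 35. 18.]
cap 89 [575. 356.] [ 340.1 -403.7  103.4] [31. 35. 16.]
cap 88 [543. 383.] [ 277.5 -331.6  103.1] [31. 34. 20.]
```

Shaker origin is about (528.5,106.4) with yaw 0.079. The lever grip is at (447,274.5) and the lock axis at (515,280). I'll use the closed fingers as a pusher.

>>> jog_arm(steps=[[1, 0, 0, 3, 0], [1, 0, 0, 2.5, 0], [1, 1.75, -3.15, 0, 0], [1, 1.75, -3.15, 0, 0], [1, 1.75, -3.15, 0, 0]])

```text
time_s: 0.52
position: [326.5, 466.2, 269.6]
tcp_rot: [0.224, 0.975, -0.0, 0.0]
wrist_force: [0.7, 0.4, -0.1]
opening: 67.6
finger_force: 0.0
```

>>> jog_arm(steps=[[1, 1.75, -3.15, 0, 0], [1, 1.75, -3.15, 0, 0], [1, 1.75, -3.15, 0, 0], [1, 1.75, -3.15, 0, 0], [1, 1.75, -3.15, 0, 0]])

```text
time_s: 0.93
position: [414.4, 308.1, 269.6]
tcp_rot: [0.225, 0.974, -0.0, -0.0]
wrist_force: [0.2, -0.1, -0.4]
opening: 33.9
finger_force: 0.0
```

Run:
```python
import numpy as np
yaw=.079;c,s=np.cos(yaw),np.sin(yaw);O=np.array([528.5,106.4])
w=lambda x,y:O+np.array([c*x-s*y,s*x+c*y])
off=20
for t in np.r_[-0.2,0,np.arange(.2,1.8,.2),1.7]:
    d=np.array([-np.cos(t),np.sin(t)]);n=np.array([-np.sin(t),-np.cos(t)])
    print("lock push %.2f"%t,np.round(w(*(np.array([0,174])+66*d+off*n))),"back",np.round(w(*(np.array([0,174])+66*d-off*n))))
for p in np.r_[-.1,np.arange(0,1.7,.2),1.65,1.7]:
    k=np.array([110*np.sin(p),-158+110*np.cos(p)]);tg=np.array([np.cos(p),-np.sin(p)])
    print("bar %.2f"%p,np.round(w(*(k-24*tg))),"back",np.round(w(*(k+24*tg))))
for i,y in enumerate((-105,-35,35,105)): print(i,np.round(w(0,y),1))
print(w(-85,35))
from h import *
S=dict(np.load("s_top.npz")); W=world(S)
with np.errstate(invalid='ignore'): m=(W[...,2]>118)&(W[...,0]>450)&(W[...,0]<800)&(W[...,1]<-200)&(W[...,1]>-480)
print("brush",np.nanmin(W[m],0),np.nanmax(W[m],0))
```

```text
lock push -0.20 [457. 242.] back [446. 281.]
lock push 0.00 [451. 255.] back [447. 295.]
lock push 0.20 [447. 268.] back [452. 308.]
lock push 0.40 [446. 282.] back [458. 320.]
lock push 0.60 [448. 295.] back [467. 330.]
lock push 0.80 [452. 308.] back [478. 338.]
lock push 1.00 [459. 320.] back [491. 345.]
lock push 1.20 [468. 331.] back [504. 348.]
lock push 1.40 [479. 339.] back [518. 349.]
lock push 1.60 [492. 345.] back [531. 347.]
lock push 1.70 [498. 347.] back [538. 345.]
bar -0.10 [498.  53.] back [545.  61.]
bar 0.00 [508.  57.] back [556.  60.]
bar 0.20 [530.  61.] back [578.  55.]
bar 0.40 [553.  61.] back [598.  46.]
bar 0.60 [575.  56.] back [617.  32.]
bar 0.80 [596.  47.] back [632.  16.]
bar 1.00 [614.  35.] back [643.  -4.]
bar 1.20 [630.  18.] back [650. -25.]
bar 1.40 [642.  -1.] back [653. -47.]
bar 1.60 [650. -22.] back [652. -70.]
bar 1.65 [651. -27.] back [651. -75.]
bar 1.70 [652. -33.] back [650. -81.]
0 [536.8   1.7]
1 [531.3  71.5]
2 [525.7 141.3]
3 [520.2 211.1]
[441.00297974 134.58282183]
brush [ 611.43664404 -444.41603211  118.75663177] [ 680.84766784 -376.466878    278.52888273]
```

>>> jog_arm(steps=[[1, 1.9, -3.2, 0, 0], [1, 1.9, -3.3, 0, 0], [1, 0, 0, 0, 0], [1, 0, 0, 0, 0], [1, 0, 0, 0, 0]])

```text
time_s: 1.35
position: [451.8, 244.8, 269.5]
tcp_rot: [0.225, 0.974, -0.0, -0.0]
wrist_force: [-1.9, 0.8, 0.7]
opening: 2.5
finger_force: 0.0
```

>>> jog_arm(steps=[[1, 0, 0, -2.5, 0], [1, 0, 0, -2.5, 0], [1, 0, 0, -2.2, 0], [1, 0, 0, 0, 0], [1, 0, 0, 0, 0]])

```text
time_s: 1.77
position: [451.3, 245.7, 197.4]
tcp_rot: [0.224, 0.975, -0.0, -0.001]
wrist_force: [0.7, 0.5, -0.6]
opening: 0.3
finger_force: 0.0
```

>>> jog_arm(steps=[[1, -0.2, 0.6, 0, 0], [1, -0.2, 0.6, 0, 0], [1, -0.2, 0.7, 0, 0], [1, -0.1, 0.7, 0, 0], [1, 0, 0.7, 0, 0]])

```text
time_s: 2.18
position: [445.7, 277.5, 199.4]
tcp_rot: [0.224, 0.975, -0.001, 0.002]
wrist_force: [1.5, -17.7, 15.5]
opening: 0.3
finger_force: 9.8
```

>>> jog_arm(steps=[[1, 0, 0.6, 0.2, 0], [1, 0.1, 0.6, 0.2, 0], [1, 0.1, 0.6, 0.1, 0], [1, 0.2, 0.6, 0, 0], [1, 0.2, 0.6, 0, 0]])

```text
time_s: 2.6
position: [449.6, 306.8, 203.9]
tcp_rot: [0.225, 0.974, -0.002, -0.001]
wrist_force: [-6.0, -13.5, 10.5]
opening: 0.3
finger_force: 7.2
```

>>> jog_arm(steps=[[1, 0.4, 0.6, 0, 0], [1, 0.4, 0.6, 0, 0], [1, 0.4, 0.6, 0, 0], [1, 0.5, 0.6, 0, 0], [1, 0.5, 0.6, 0, 0]])

```text
time_s: 3.02
position: [473.3, 338.7, 202.8]
tcp_rot: [0.225, 0.974, 0.0, 0.0]
wrist_force: [-1.2, -0.3, 0.1]
opening: 0.3
finger_force: 0.5
```

>>> jog_arm(steps=[[1, 0.5, 0.4, -0.2, 0], [1, 0.6, 0.3, -0.2, 0], [1, 0.6, 0.2, 0, 0], [1, 0.6, 0.1, 0, 0], [1, 0.4, 0, 0, 0]])

```text
time_s: 3.43
position: [500.7, 347.9, 198.4]
tcp_rot: [0.225, 0.974, 0.0, -0.0]
wrist_force: [-1.7, 1.2, -0.2]
opening: 0.3
finger_force: 0.8
```

Run:
```python
from h import *
s=snap("top"); cv2.imwrite("pics/t1.png",cv2.resize(s["img"][130:240,150:320],None,fx=4,fy=4,interpolation=cv2.INTER_CUBIC)); print(manip.observe()["position"],manip.observe()["wrist_force"])
```

```text
[501.11434148 347.75309521 198.41467494] [-1.12578     0.79436296  0.54408935]
```

View pics/t1.png

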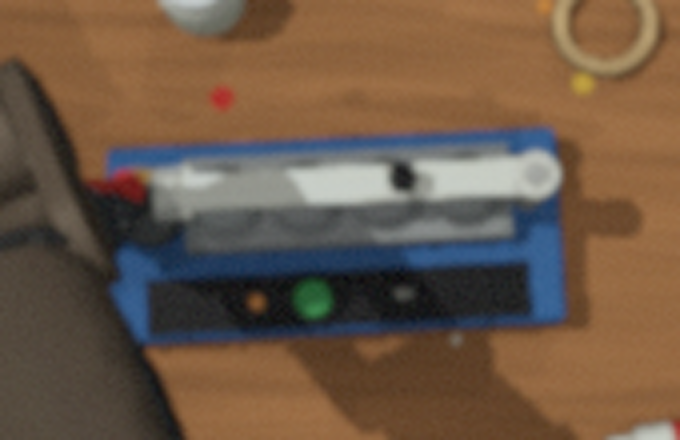

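The lever (red at px (120,185)) now points left, clear of the bar. Next the bar knob.

>>> jog_arm(steps=[[1, -1, 0, 0, 0], [1, 0, 0, 3, 0], [1, 0, 0, 2.5, 0], [1, 0, -3.6, 0, 0], [1, 0.2, -3.7, 0, 0]])

```text
time_s: 3.9
position: [491.1, 275.1, 255.0]
tcp_rot: [0.224, 0.975, 0.001, 0.001]
wrist_force: [0.8, -0.1, -1.2]
opening: 0.9
finger_force: 0.0
```

>>> jog_arm(steps=[[1, 0.2, -3.7, 0, 0], [1, 0.2, -3.7, 0, 0], [1, 0, -3.7, 0, 0], [1, 0, -3.7, 0, 0], [1, 0, -3.7, 0, 0]])

```text
time_s: 4.32
position: [494.9, 88.3, 254.0]
tcp_rot: [0.225, 0.974, 0.0, 0.0]
wrist_force: [1.0, 0.3, -0.8]
opening: 0.1
finger_force: 0.0
```

>>> jog_arm(steps=[[1, 0, -3.4, 0, 0], [1, 0, 0, 0, 0], [1, 0, 0, -2.8, 0], [1, 0, 0, -2.7, 0], [1, 0, 0, 0, 0]])

```text
time_s: 4.73
position: [493.5, 55.9, 195.3]
tcp_rot: [0.225, 0.974, -0.001, -0.003]
wrist_force: [-0.7, 0.7, 0.1]
opening: 0.4
finger_force: 0.0
```

>>> jog_arm(steps=[[1, 0.8, 0.1, 0.2, 0], [1, 0.8, 0.1, 0, 0], [1, 1.0, 0.2, 0, 0], [1, 1.1, 0.2, 0, 0], [1, 1.1, 0, 0, 0]])

```text
time_s: 5.15
position: [545.5, 62.4, 202.0]
tcp_rot: [0.225, 0.974, 0.0, 0.001]
wrist_force: [-2.2, -0.2, -0.1]
opening: 0.5
finger_force: 0.8
```

>>> jog_arm(steps=[[1, 1.2, 0, 0, 0], [1, 1.1, -0.2, 0, 0], [1, 1.1, -0.3, 0, 0], [1, 1.1, -0.4, 0, 0], [1, 1.0, -0.5, 0, 0]])

```text
time_s: 5.57
position: [600.4, 48.1, 201.7]
tcp_rot: [0.225, 0.974, 0.0, 0.001]
wrist_force: [-3.5, 0.7, 0.3]
opening: 0.6
finger_force: 1.0
```

>>> jog_arm(steps=[[1, 0.9, -0.6, 0, 0], [1, 0.9, -0.6, 0, 0], [1, 0.8, -0.8, 0, 0], [1, 0.8, -0.9, 0, 0], [1, 0.6, -0.9, 0, 0]])

```text
time_s: 5.98
position: [640.0, 8.9, 200.8]
tcp_rot: [0.225, 0.974, 0.0, 0.0]
wrist_force: [-0.8, 1.7, 0.9]
opening: 0.6
finger_force: 0.7
```

>>> jog_arm(steps=[[1, 0.6, -1.0, 0, 0], [1, 0.4, -1.1, 0, 0], [1, 0.4, -1.0, 0, 0], [1, 0.2, -1.0, 0, 0], [1, 0, 0, 0, 0]])

```text
time_s: 6.4
position: [655.3, -33.5, 200.6]
tcp_rot: [0.226, 0.974, -0.0, 0.0]
wrist_force: [-0.2, 0.3, 0.8]
opening: 0.3
finger_force: 0.0
```

>>> jog_arm(steps=[[0.4, 0, 1, 1, 0], [0.4, 0, 0, 3.5, 0], [0.4, 0, 0, 3, 0], [0.4, -3.5, 0, 0, 0], [0.4, -3.5, 0, 0, 0]])

```text
time_s: 6.82
position: [585.2, -20.2, 277.7]
tcp_rot: [0.224, 0.974, 0.0, 0.002]
wrist_force: [-0.7, 0.6, -0.5]
opening: 28.3
finger_force: 0.0
```

```bash
cat >> h.py <<'E'
def look(tag,view=None):
    s=snap("top");W=world(s)
    for a,c,P in caps(s,W,(92,116),(200,800,-500,-150)):
        q=P[P[:,2]>96]; 
        hv=cv2.cvtColor(s["img"],cv2.COLOR_BGR2HSV); u,v=c.astype(int); 
        print("cap",a,np.round(c*1.5),np.round((q.min(0)+q.max(0))/2,1),np.round(q.mean(0),1))
    if view: 
        y0,y1,x0,x1=view; cv2.imwrite(f"pics/{tag}.png",cv2.resize(s["img"][y0:y1,x0:x1],None,fx=3,fy=3,interpolation=cv2.INTER_CUBIC))
    return s,W
E
python3 - <<'E'
from h import *
s,W=look("t2",(100,270,160,420))
with np.errstate(invalid='ignore'): m=(W[...,2]>170)&(W[...,2]<192)&(W[...,1]<0)&(W[...,1]>-120)&(W[...,0]<900)&(W[...,0]>500)
P=W[m][:,:2].astype(np.float32); print(len(P),cv2.minAreaRect(P),P.min(0),P.max(0)); print(manip.observe()["position"],manip.observe()["opening"])
E
```

```text
cap 87 [512. 207.] [ 684.8 -257.7  104.4] [ 685.2 -257.5  103.3]
cap 331 [577. 226.] [ 646.2 -411.6  106. ] [ 644.1 -408.2  104.2]
cap 86 [548. 265.] [ 549.1 -341.4  104.3] [ 549.2 -342.6  103.7]
cap 89 [548. 306.] [ 454.  -342.6  103.7] [ 453.8 -342.4  103.9]
cap 92 [575. 357.] [ 340.5 -404.3  103. ] [ 340.4 -403.5  103.2]
cap 90 [543. 383.] [ 277.4 -331.2  104.7] [ 277.6 -331.2  104. ]
367 ((787.6236572265625, -67.25621032714844), (140.46072387695312, 41.202571868896484), 1.094712495803833) [717.4606   -87.163376] [857.5222   -45.768326]
[578.15166858 -19.5979036  276.77119093] 32.05042185295163
```

View pics/t2.png

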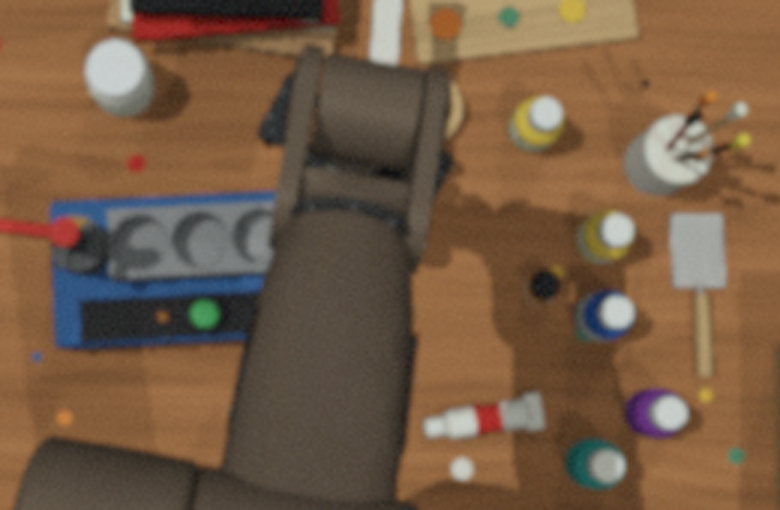

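Bar is open to about 1.71 rad. The lever points left, and the bottles haven't moved. Picking bottle_a.

>>> jog_arm(steps=[[0.4, -0.3, -4, 0, 0], [0.4, -0.4, -4, 0, 0], [0.4, -0.4, -4, 0, 0], [0.4, -0.4, -4, 0, 0], [0.4, -0.4, -4, 0, 0]])

```text
time_s: 7.28
position: [565.7, -221.9, 276.8]
tcp_rot: [0.224, 0.974, -0.0, 0.001]
wrist_force: [-0.3, -0.2, 0.7]
opening: 56.9
finger_force: 0.0
```

>>> jog_arm(steps=[[0.4, -0.3, -4, 0, 0], [0.4, -0.4, -4, 0, 0], [0.4, -0.3, -4, 0, 0], [0.4, 0, 0, -3, 0], [0.4, 0, 0, -4, 0]])

```text
time_s: 7.7
position: [556.9, -343.4, 208.3]
tcp_rot: [0.226, 0.974, -0.001, 0.003]
wrist_force: [1.4, 0.4, -1.0]
opening: 56.9
finger_force: 0.0
```

>>> jog_arm(steps=[[0.4, 0, 0, -4, 0], [0.4, 0, 0, -2, 0], [0.4, 0, 0, 0, 0], [0.4, 0, 0, 0, 0]])

```text
time_s: 8.03
position: [556.4, -340.6, 146.1]
tcp_rot: [0.225, 0.974, 0.0, -0.0]
wrist_force: [-0.0, -0.1, 1.2]
opening: 57.1
finger_force: 0.0
```

>>> jog_arm(steps=[[0.4, -0.7, -0.2, 0, 0], [0.4, 0, 0, -2.5, 0], [0.4, 0, 0, -2.5, 0], [0.4, 0, 0, -2, 0], [0.4, 0, 0, 0, 0]])

```text
time_s: 8.45
position: [548.2, -342.8, 74.5]
tcp_rot: [0.225, 0.974, 0.0, -0.001]
wrist_force: [-1.2, 0.7, 0.3]
opening: 57.0
finger_force: 0.0
```

>>> jog_arm(steps=[[1, 0, 0, 0, 0], [1, 0, 0, 0, 0], [1, 0, 0, 0, 0], [1, 0, 0, 0, 0], [1, 0, 0, 0, 0]])

```text
time_s: 8.87
position: [549.7, -343.6, 77.3]
tcp_rot: [0.225, 0.974, -0.0, 0.001]
wrist_force: [-0.5, 1.6, 7.2]
opening: 35.8
finger_force: 30.0
```

>>> jog_arm(steps=[[1, 0, 0, 0, 0], [1, 0, 0, 2, 0], [1, 0, 0, 2, 0], [1, 0, 0, 2, 0], [1, 0, 0, 0, 0]])

```text
time_s: 9.28
position: [550.2, -344.1, 139.7]
tcp_rot: [0.225, 0.974, -0.001, 0.003]
wrist_force: [-0.1, 0.1, -1.9]
opening: 35.6
finger_force: 29.9
```

>>> jog_arm(steps=[[1, 0, 0, 3.5, 0], [1, 0, 0, 4, 0], [1, 0, 0, 4, 0], [1, 0, 0, 3.5, 0], [1, -0.2, 2, 1, 0]])

```text
time_s: 9.7
position: [547.9, -326.0, 300.4]
tcp_rot: [0.226, 0.974, -0.002, 0.003]
wrist_force: [0.9, -0.4, -1.6]
opening: 35.4
finger_force: 29.9
```

>>> jog_arm(steps=[[1, -0.2, 3.6, 0, 0], [1, -0.2, 3.6, 0, 0], [1, -0.2, 3.6, 0, 0], [1, -0.2, 3.6, 0, 0], [1, -0.2, 3.6, 0, 0]])

```text
time_s: 10.12
position: [536.4, -141.6, 294.9]
tcp_rot: [0.225, 0.974, 0.0, -0.0]
wrist_force: [1.4, 1.5, -2.7]
opening: 35.6
finger_force: 29.9
```

>>> jog_arm(steps=[[1, -0.2, 3.6, 0, 0], [1, -0.2, 3.6, 0, 0], [1, -0.2, 3.6, 0, 0], [1, -0.2, 3.6, 0, 0], [1, -0.2, 3.6, 0, 0]])

```text
time_s: 10.53
position: [526.4, 38.5, 295.0]
tcp_rot: [0.225, 0.974, -0.0, -0.0]
wrist_force: [0.3, -1.0, -2.8]
opening: 35.4
finger_force: 29.9
```

>>> jog_arm(steps=[[1, 0, 3, 0, 0], [1, 0, 0, 0, 0], [1, 0, 0, 0, 0]])

```text
time_s: 10.78
position: [526.6, 68.1, 295.0]
tcp_rot: [0.224, 0.975, -0.0, -0.0]
wrist_force: [0.6, 0.5, -1.6]
opening: 35.6
finger_force: 29.9
```

>>> jog_arm(steps=[[1, 0.45, 0.35, 0, 0], [1, 0, 0, -3, 0], [1, 0, 0, -3, 0], [1, 0, 0, -3, 0], [1, 0, 0, 0, 0]])

```text
time_s: 11.2
position: [529.6, 69.1, 200.8]
tcp_rot: [0.226, 0.974, -0.001, -0.004]
wrist_force: [-0.0, 0.2, -2.5]
opening: 35.4
finger_force: 29.9
```

Run:
```python
from h import *
print(manip.observe()["position"])
s=snap("scene"); W=world(s); np.savez("sc1",**s)
T=np.linalg.inv(s["T"])
def pr(p):
    q=T@np.r_[p,1]; return [q[0]/q[2]*s["fx"]+s["cx"],q[1]/q[2]*s["fy"]+s["cy"]]
yaw=.079;c,sn=np.cos(yaw),np.sin(yaw)
b=cv2.resize(s["img"],None,fx=4,fy=4,interpolation=cv2.INTER_CUBIC)
for y in(-105,-35,35,105):
    pts=[]
    for a in np.linspace(0,6.28,40):
        x_,y_=31*np.cos(a),y+31*np.sin(a); pts.append(pr([528.5+c*x_-sn*y_,106.4+sn*x_+c*y_,100]))
    cv2.polylines(b,[np.int32((np.array(pts)+.5)*4)],True,(0,0,255),1)
cv2.imwrite("pics/sc1.png",b[480:1010,700:1400])
```

```text
[529.6028039   69.07842278 200.77147443]
```

View pics/sc1.png

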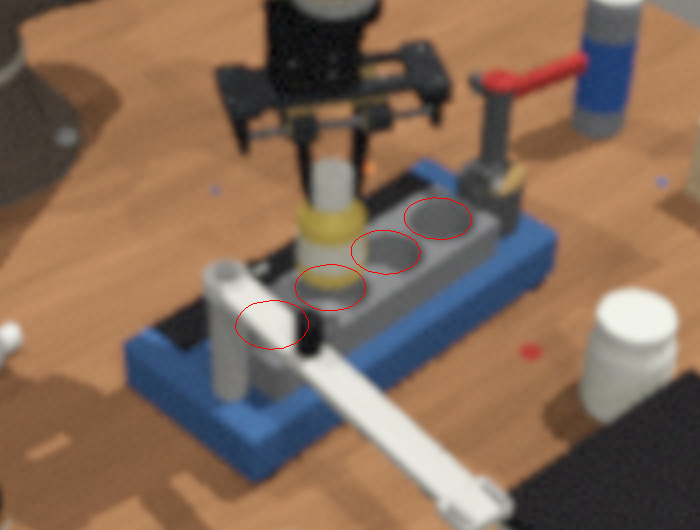

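The drawn bore circles line up with the image, and the bottle hangs just over bore 1 (px (330,285)). I'll correct by 2 mm and lower.

>>> jog_arm(steps=[[1, 0.15, 0.2, 0, 0], [1, 0, 0, -1, 0], [1, 0, 0, -0.8, 0], [1, 0, 0, 0, 0], [1, 0, 0, 0, 0]])

```text
time_s: 11.67
position: [532.9, 72.3, 187.7]
tcp_rot: [0.225, 0.974, 0.0, -0.0]
wrist_force: [-0.1, -0.7, -2.3]
opening: 35.7
finger_force: 29.9
```

>>> jog_arm(steps=[[1, 0, 0, -0.5, 0], [1, 0, 0, -0.5, 0], [1, 0, 0, -0.5, 0], [1, 0, 0, 0, 0], [1, 0, 0, 0, 0]])

```text
time_s: 12.08
position: [532.8, 72.3, 172.3]
tcp_rot: [0.225, 0.974, -0.0, -0.0]
wrist_force: [-0.2, 0.6, -2.1]
opening: 35.7
finger_force: 29.9
```

>>> jog_arm(steps=[[1, -0.1, -0.05, -0.3, 0], [1, 0, 0, -0.4, 0], [1, 0, 0, -0.4, 0], [1, 0, 0, 0, 0]])

```text
time_s: 12.42
position: [531.7, 71.8, 160.8]
tcp_rot: [0.225, 0.974, -0.0, -0.0]
wrist_force: [-0.1, 0.4, -1.7]
opening: 35.5
finger_force: 29.9
```

>>> jog_arm(steps=[[1, 0, 0, -0.4, 0], [1, 0, 0, -0.4, 0], [1, 0, 0, -0.3, 0], [1, 0, 0, -0.2, 0], [1, 0, 0, 0, 0]])

```text
time_s: 12.83
position: [531.8, 71.8, 148.2]
tcp_rot: [0.225, 0.974, -0.0, -0.0]
wrist_force: [0.1, 0.2, -3.1]
opening: 35.4
finger_force: 29.9
```

Sliding in freely. Last few mm, then release and retract.

>>> jog_arm(steps=[[1, 0, 0, -0.2, 0], [1, 0, 0, -0.2, 0], [1, 0, 0, -0.1, 0], [1, 0, 0, 0, 0]])

```text
time_s: 13.17
position: [532.0, 71.8, 143.6]
tcp_rot: [0.225, 0.974, 0.0, 0.0]
wrist_force: [-0.6, -0.3, -1.4]
opening: 35.3
finger_force: 29.9
```

>>> jog_arm(steps=[[0.4, 0, 0, 0, 0], [0.4, 0, 0, 0, 0], [0.4, 0, 0, 0, 0], [0.4, 0, 0, 0, 0], [0.4, 0, 0, 0, 0]])

```text
time_s: 13.58
position: [532.1, 71.8, 143.8]
tcp_rot: [0.225, 0.974, 0.0, 0.0]
wrist_force: [0.3, 0.2, -0.2]
opening: 56.4
finger_force: 0.0
```

>>> jog_arm(steps=[[0.4, 0, 0, 2, 0], [0.4, 0, 0, 4, 0], [0.4, 0, 0, 4, 0], [0.4, 0, 0, 4, 0], [0.4, 0, 0, 1, 0]])

```text
time_s: 14.0
position: [533.4, 71.9, 299.7]
tcp_rot: [0.225, 0.974, 0.001, 0.004]
wrist_force: [0.2, 0.2, 0.7]
opening: 57.0
finger_force: 0.0
```

>>> jog_arm(steps=[[0.4, -0.7, -3.8, 0, 0], [0.4, -0.7, -3.8, 0, 0], [0.4, -0.7, -3.8, 0, 0], [0.4, -0.7, -3.8, 0, 0], [0.4, -0.7, -3.8, 0, 0]])

```text
time_s: 14.42
position: [496.3, -119.8, 293.6]
tcp_rot: [0.225, 0.974, 0.0, 0.0]
wrist_force: [0.1, -0.2, 0.6]
opening: 56.9
finger_force: 0.0
```

>>> jog_arm(steps=[[0.4, -0.7, -3.8, 0, 0], [0.4, -0.7, -3.8, 0, 0], [0.4, -0.7, -3.8, 0, 0], [0.4, -0.7, -3, 0, 0], [0.4, 0, 0, 0, 0]])

```text
time_s: 14.83
position: [467.8, -266.7, 293.1]
tcp_rot: [0.227, 0.974, -0.0, -0.0]
wrist_force: [-0.2, 0.4, -0.7]
opening: 57.0
finger_force: 0.0
```

Run:
```python
from h import *
s,W=look("t3",(100,270,170,430))
print(manip.observe()["position"])
for a,c,P in caps(s,W,(150,185),(480,600,0,220)): print("incarrier",a,np.round(c*1.5),np.round(P.mean(0),1),np.round(np.ptp(P,axis=0)))
s=snap("scene"); W=world(s)
for a,c,P in caps(s,W,(80,115),(300,650,-450,-220)): print("scene",a,np.round(P.mean(0),1))
for a,c,P in caps(s,W,(140,185),(480,600,0,220)): print("incarrier",a,np.round(P.mean(0),1),P[:,2].max())
```

```text
cap 87 [512. 207.] [ 685.3 -258.7  104.3] [ 685.  -257.8  103.9]
cap 326 [577. 226.] [ 646.2 -412.1  106.3] [ 644.3 -408.3  104.9]
cap 70 [576. 357.] [ 340.5 -405.2  104. ] [ 338.2 -406.5  103.6]
[ 468.18236843 -264.51868475  293.06491752]
incarrier 93 [370. 264.] [531.3  71.8 169.9] [34. 30. 19.]
scene 131 [ 350.1 -402.8   98.1]
scene 134 [ 464.  -342.8   98.6]
scene 48 [ 632.  -406.8  106. ]
scene 35 [ 640.4 -382.4  105.2]
scene 82 [ 634.8 -434.5  105.3]
incarrier 125 [540.8  70.1 162.1] 175.52939624211183
```

View pics/t3.png

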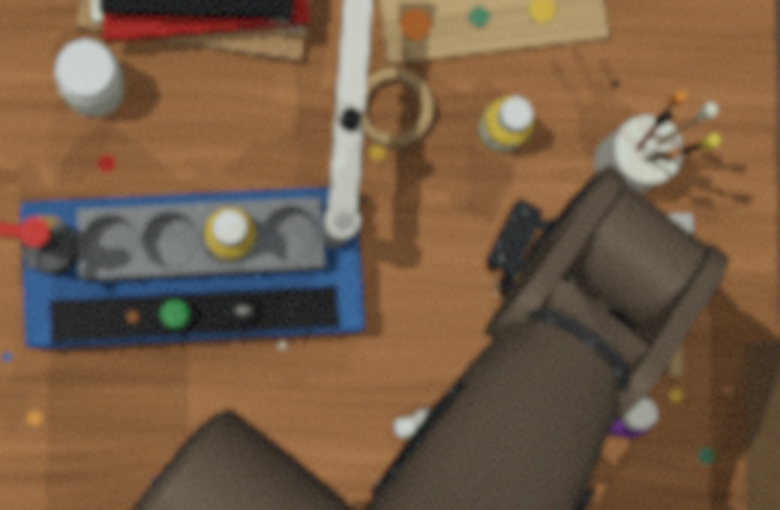

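Bottle_a is seated in bore 1 (cap at px (230,228), z 170). The scene camera shows the blue bottle hasn't moved.

>>> jog_arm(steps=[[0.4, -0.7, -3.9, 0, 0], [0.4, -0.7, -3.9, 0, 0], [0.4, 0, 0, -4, 0], [0.4, 0, 0, -4, 0], [0.4, 0, 0, -4, 0]])

```text
time_s: 15.35
position: [455.2, -339.4, 172.6]
tcp_rot: [0.225, 0.974, -0.0, 0.001]
wrist_force: [1.5, -0.7, -1.8]
opening: 56.7
finger_force: 0.0
```

>>> jog_arm(steps=[[0.4, 0, 0, -3, 0], [0.4, 0, 0, 0, 0], [0.4, 0, 0, 0, 0]])

```text
time_s: 15.6
position: [455.3, -339.1, 143.4]
tcp_rot: [0.224, 0.975, 0.001, -0.001]
wrist_force: [0.3, -0.2, 1.2]
opening: 57.3
finger_force: 0.0
```

>>> jog_arm(steps=[[0.4, -0.1, -0.25, 0, 0], [0.4, 0, 0, -2.5, 0], [0.4, 0, 0, -2.5, 0], [0.4, 0, 0, -1.6, 0], [0.4, 0, 0, 0, 0]])

```text
time_s: 16.02
position: [454.0, -342.5, 77.3]
tcp_rot: [0.225, 0.974, 0.0, -0.0]
wrist_force: [-0.1, 0.5, -0.4]
opening: 57.1
finger_force: 0.0
```

>>> jog_arm(steps=[[1, 0, 0, 0, 0], [1, 0, 0, 0, 0], [1, 0, 0, 0, 0], [1, 0, 0, 0, 0], [1, 0, 0, 0, 0]])

```text
time_s: 16.43
position: [454.6, -343.1, 79.1]
tcp_rot: [0.225, 0.974, -0.0, 0.001]
wrist_force: [-0.4, 1.9, 7.6]
opening: 35.8
finger_force: 30.0
```

>>> jog_arm(steps=[[1, 0, 0, 0, 0], [1, 0, 0, 2, 0], [1, 0, 0, 2, 0], [1, 0, 0, 2, 0], [1, 0, 0, 0, 0]])

```text
time_s: 16.85
position: [455.0, -343.7, 141.2]
tcp_rot: [0.225, 0.974, -0.001, 0.002]
wrist_force: [1.1, 0.3, -2.2]
opening: 35.5
finger_force: 30.0
```

>>> jog_arm(steps=[[1, 0, 0, 3.5, 0], [1, 0, 0, 4, 0], [1, 0, 0, 4, 0], [1, 0, 0, 4, 0], [1, 0.3, 2, 0.5, 0]])

```text
time_s: 17.27
position: [458.0, -325.8, 303.5]
tcp_rot: [0.226, 0.974, -0.003, 0.004]
wrist_force: [-0.0, 0.4, -2.0]
opening: 35.4
finger_force: 30.0
```

>>> jog_arm(steps=[[1, 0.5, 3.6, 0, 0], [1, 0.5, 3.6, 0, 0], [1, 0.5, 3.6, 0, 0], [1, 0.5, 3.6, 0, 0], [1, 0.5, 3.6, 0, 0]])

```text
time_s: 17.68
position: [481.6, -141.0, 296.9]
tcp_rot: [0.225, 0.974, 0.0, -0.0]
wrist_force: [0.7, 0.1, -2.9]
opening: 35.7
finger_force: 30.0
```

>>> jog_arm(steps=[[1, 0.5, 3.6, 0, 0], [1, 0.5, 3.6, 0, 0], [1, 0.5, 3.6, 0, 0], [1, 0.5, 3.6, 0, 0], [1, 0.5, 3.6, 0, 0]])

```text
time_s: 18.1
position: [506.7, 39.1, 296.9]
tcp_rot: [0.225, 0.974, -0.0, -0.0]
wrist_force: [0.3, -1.1, -2.4]
opening: 35.7
finger_force: 30.0
```

>>> jog_arm(steps=[[1, 0.6, 3.6, 0, 0], [1, 0.6, 3.6, 0, 0], [1, 0.5, 3, 0, 0], [1, 0, 0, 0, 0], [1, 0, 0, 0, 0]])

```text
time_s: 18.52
position: [523.7, 140.5, 296.5]
tcp_rot: [0.224, 0.975, -0.0, -0.001]
wrist_force: [-0.6, -0.4, -2.4]
opening: 35.4
finger_force: 30.0
```

>>> jog_arm(steps=[[1, 0.2, 0.05, 0, 0], [1, 0, 0, -4, 0], [1, 0, 0, -4, 0], [1, 0, 0, -2.5, 0], [1, 0, 0, 0, 0]])

```text
time_s: 18.93
position: [523.9, 138.1, 188.1]
tcp_rot: [0.226, 0.974, -0.001, -0.004]
wrist_force: [-1.2, -0.4, -3.4]
opening: 35.2
finger_force: 30.0
```

>>> jog_arm(steps=[[1, 0, 0, 0, 0], [1, 0, 0, 0, 0], [1, 0, 0, 0, 0]])

```text
time_s: 19.18
position: [527.0, 139.5, 194.6]
tcp_rot: [0.225, 0.974, 0.001, 0.002]
wrist_force: [0.5, 0.0, -2.2]
opening: 35.2
finger_force: 30.0
```

>>> jog_arm(steps=[[1, 0, 0, -0.6, 0], [1, 0, 0, -0.6, 0], [1, 0, 0, -0.4, 0], [1, 0, 0, 0, 0], [1, 0, 0, 0, 0]])

```text
time_s: 19.6
position: [525.9, 139.8, 176.4]
tcp_rot: [0.225, 0.974, -0.0, -0.0]
wrist_force: [0.5, 0.8, -2.8]
opening: 35.3
finger_force: 30.0
```

>>> jog_arm(steps=[[1, 0, 0.15, 0, 0], [1, 0, 0, -0.4, 0], [1, 0, 0, -0.4, 0], [1, 0, 0, -0.4, 0], [1, 0, 0, 0, 0]])

```text
time_s: 20.02
position: [525.6, 141.2, 163.7]
tcp_rot: [0.225, 0.974, -0.0, -0.001]
wrist_force: [0.1, 0.0, -2.5]
opening: 35.8
finger_force: 30.0
```

>>> jog_arm(steps=[[1, 0, 0, -0.4, 0], [1, 0, 0, -0.4, 0], [1, 0, 0, -0.4, 0], [1, 0, 0, -0.2, 0], [1, 0, 0, 0, 0]])

```text
time_s: 20.43
position: [525.8, 141.2, 150.1]
tcp_rot: [0.225, 0.974, -0.0, -0.0]
wrist_force: [0.5, 0.7, -2.4]
opening: 35.1
finger_force: 30.0
```

>>> jog_arm(steps=[[1, 0, 0, -0.2, 0], [1, 0, 0, -0.2, 0], [1, 0, 0, -0.15, 0], [1, 0, 0, 0, 0]])

```text
time_s: 20.77
position: [526.1, 141.3, 145.2]
tcp_rot: [0.225, 0.974, 0.0, 0.0]
wrist_force: [-0.4, -0.0, -2.8]
opening: 35.1
finger_force: 30.0
```

>>> jog_arm(steps=[[0.4, 0, 0, 0, 0], [0.4, 0, 0, 0, 0], [0.4, 0, 0, 0, 0], [0.4, 0, 0, 0, 0], [0.4, 0, 0, 0, 0]])

```text
time_s: 21.18
position: [526.0, 141.3, 145.3]
tcp_rot: [0.225, 0.974, 0.0, 0.0]
wrist_force: [0.5, -0.3, 1.3]
opening: 56.4
finger_force: 0.0
```

>>> jog_arm(steps=[[0.4, 0, 0, 2, 0], [0.4, 0, 0, 4, 0], [0.4, 0, 0, 4, 0], [1, 0, 0, 1, 0], [1, 0, 0, 0, 0]])

```text
time_s: 21.6
position: [527.0, 141.5, 258.4]
tcp_rot: [0.225, 0.974, 0.001, 0.003]
wrist_force: [-0.4, 0.3, -0.3]
opening: 49.0
finger_force: 0.0
```

>>> jog_arm(steps=[[1, 1.73, -3.37, 0, 0], [1, 1.73, -3.37, 0, 0], [1, 1.73, -3.37, 0, 0], [1, 1.73, -3.37, 0, 0], [1, 1.73, -3.37, 0, 0]])

```text
time_s: 22.02
position: [612.6, -28.9, 253.6]
tcp_rot: [0.225, 0.974, -0.0, -0.001]
wrist_force: [-0.1, 0.1, 0.1]
opening: 15.9
finger_force: 0.0
```

>>> jog_arm(steps=[[1, 1.73, -3.37, 0, 0], [1, 1.73, -3.37, 0, 0], [1, 0, 0, 0, 0], [1, 0, 0, 0, 0]])

```text
time_s: 22.35
position: [646.9, -96.3, 252.7]
tcp_rot: [0.226, 0.974, 0.0, -0.001]
wrist_force: [-0.1, -0.3, 0.1]
opening: 0.4
finger_force: 0.0
```

Run:
```python
from h import *
print(manip.observe()["position"])
for n in("top","scene"):
    s=snap(n);W=world(s)
    for a,c,P in caps(s,W,(100,185),(480,570,20,220)): print(n,a,np.round(c),np.round(P.mean(0),1),np.round(P.max(0)))
cv2.imwrite("pics/sc2.png",cv2.resize(s["img"][100:260,170:350],None,fx=3,fy=3,interpolation=cv2.INTER_CUBIC))
```

```text
[646.94488122 -96.27701373 252.74671661]
top 150 [226. 175.] [533.7 141.3 150.3] [563. 172. 178.]
top 120 [246. 175.] [536.3  74.2 158. ] [568. 106. 178.]
top 27 [256. 170.] [563.   39.1 102.8] [570.  57. 106.]
top 26 [215. 173.] [546.3 182.9 103.4] [558. 196. 109.]
top 37 [219. 187.] [497.5 165.8 103. ] [523. 180. 120.]
top 20 [258. 187.] [504.1  32.1 103.3] [513.  42. 112.]
top 28 [237. 189.] [495.1 102.4 102.6] [501. 124. 110.]
top 8 [212. 190.] [488.9 188.5 103.4] [495. 197. 105.]
scene 54 [275. 172.] [540.  147.  154.7] [549. 218. 173.]
scene 283 [266. 185.] [549.9  96.8 128.2] [570. 207. 175.]
scene 19 [246. 192.] [511.4  39.2 101.6] [528.  54. 104.]
```

View pics/sc2.png

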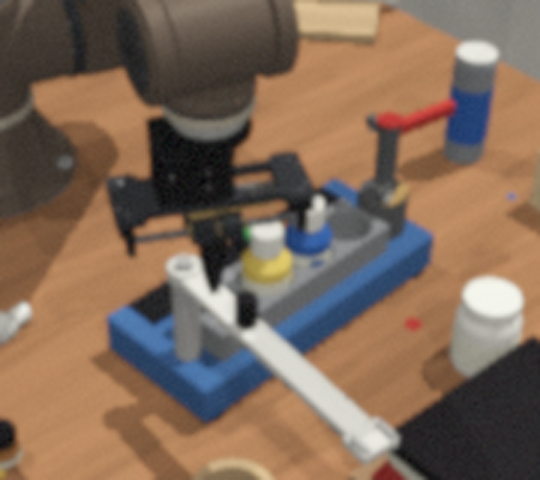

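Both bottles are seated; the knob is at px (247,308). Now closing the bar by pushing the knob from the far side.

>>> jog_arm(steps=[[1, 0, 0, -2.7, 0], [1, 0, 0, -2.7, 0], [1, 0, 0, 0, 0], [1, 0, 0.5, 0, 0], [1, 0.3, 1, 0, 0]])

```text
time_s: 22.87
position: [650.2, -79.1, 202.6]
tcp_rot: [0.225, 0.974, 0.0, 0.001]
wrist_force: [1.2, 0.0, 0.6]
opening: 0.4
finger_force: 0.0
```

>>> jog_arm(steps=[[1, 0.2, 1.1, 0, 0], [1, 0.1, 1.1, 0, 0], [1, 0, 1.2, 0, 0], [1, -0.1, 1.1, 0, 0], [1, -0.2, 1.1, 0, 0]])

```text
time_s: 23.28
position: [650.3, -22.2, 201.6]
tcp_rot: [0.225, 0.974, 0.0, 0.001]
wrist_force: [0.1, -3.2, 0.7]
opening: 0.4
finger_force: 1.0
```

>>> jog_arm(steps=[[1, -0.3, 1.1, 0, 0], [1, -0.4, 1.0, 0, 0], [1, -0.5, 1.0, 0, 0], [1, -0.6, 1.0, 0, 0], [1, -0.7, 0.8, 0, 0]])

```text
time_s: 23.7
position: [624.5, 26.5, 201.2]
tcp_rot: [0.225, 0.974, 0.0, 0.0]
wrist_force: [1.4, -2.2, 0.6]
opening: 0.8
finger_force: 0.7
```

>>> jog_arm(steps=[[1, -0.8, 0.8, 0, 0], [1, -0.9, 0.7, 0, 0], [1, -1.0, 0.7, 0, 0], [1, -0.9, 0.6, 0, 0], [1, 0, 0, 0, 0]])

```text
time_s: 24.12
position: [587.2, 54.6, 201.4]
tcp_rot: [0.225, 0.974, 0.0, -0.001]
wrist_force: [0.0, 0.7, 0.4]
opening: 0.3
finger_force: 0.0
```

>>> jog_arm(steps=[[1, -0.8, 0.3, 0, 0], [1, -0.8, 0.2, 0, 0], [1, -0.7, 0.1, 0, 0], [1, -0.5, 0, 0, 0], [1, 0, 0, 0, 0]])

```text
time_s: 24.53
position: [559.9, 59.4, 201.2]
tcp_rot: [0.225, 0.974, 0.0, -0.0]
wrist_force: [0.3, -0.3, -0.1]
opening: -0.0
finger_force: 0.0
```

>>> jog_arm(steps=[[1, -0.4, 0, 0, 0], [1, -0.3, 0, 0, 0], [1, 0, 0, 0, 0]])

```text
time_s: 24.78
position: [557.8, 59.4, 201.7]
tcp_rot: [0.225, 0.974, 0.001, 0.005]
wrist_force: [20.0, 2.0, -8.5]
opening: 0.6
finger_force: 9.6
```

Bar is against its stop. Back off, lift, and go round to the far side of the lever.

>>> jog_arm(steps=[[1, 1.2, 0, 0, 0], [1, 0, 0, 3, 0], [1, 0, 0, 2.8, 0], [1, 0, 3.7, 0, 0], [1, 0, 3.7, 0, 0]])

```text
time_s: 25.2
position: [566.7, 133.0, 260.7]
tcp_rot: [0.227, 0.974, 0.0, 0.001]
wrist_force: [0.4, 0.6, -0.8]
opening: 0.3
finger_force: 0.0
```

>>> jog_arm(steps=[[1, -0.1, 3.7, 0, 0], [1, -0.1, 3.7, 0, 0], [1, -0.1, 3.7, 0, 0], [1, 0, 3.7, 0, 0], [1, 0, 3.7, 0, 0]])

```text
time_s: 25.62
position: [562.6, 320.1, 259.0]
tcp_rot: [0.225, 0.974, -0.0, -0.0]
wrist_force: [0.2, -0.6, 0.3]
opening: 0.4
finger_force: 0.0
```

>>> jog_arm(steps=[[1, 0, 2.7, 0, 0], [1, 0, 0, 0, 0], [1, 0, 0, 0, 0]])

```text
time_s: 25.87
position: [562.5, 346.5, 258.4]
tcp_rot: [0.224, 0.975, -0.0, -0.0]
wrist_force: [-0.6, -0.2, -0.0]
opening: 0.1
finger_force: 0.0
```

Run:
```python
from h import *
print(manip.observe()["position"])
s=snap("top");W=world(s)
with np.errstate(invalid='ignore'): m=(W[...,2]>176)&(W[...,2]<194)&(W[...,1]<200)&(W[...,1]>-30)&(W[...,0]<600)&(W[...,0]>490)
P=W[m];A=np.polyfit(P[:,1],P[:,0],1);print("bar slope(exp -.079)",A)
s=snap("scene"); cv2.imwrite("pics/sc3.png",cv2.resize(s["img"][80:260,170:360],None,fx=3,fy=3,interpolation=cv2.INTER_CUBIC))
```

```text
[562.54758873 346.48670737 258.36506062]
bar slope(exp -.079) [-7.8522293e-02  5.3553511e+02]
```

View pics/sc3.png

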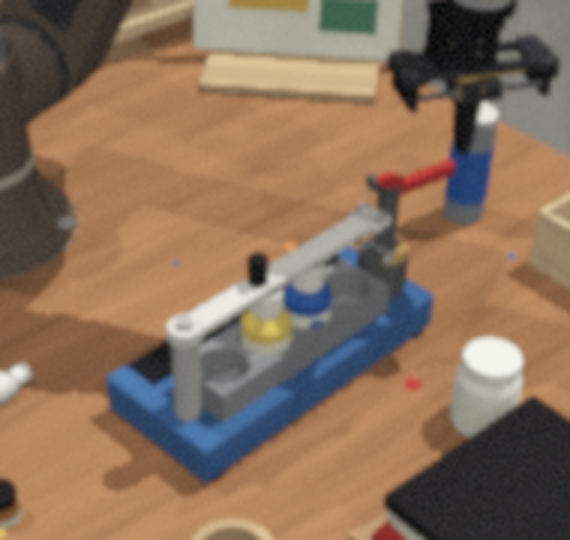

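Bar is shut (slope matches the shaker yaw), with the caps beneath it. Pushing the lever back.

>>> jog_arm(steps=[[1, 0, 0, -3, 0], [1, 0, 0, -3, 0], [1, 0, 0, 0, 0], [1, -1, 0, 0, 0], [1, -1, 0.1, 0, 0]])

```text
time_s: 26.38
position: [543.2, 345.7, 200.5]
tcp_rot: [0.226, 0.974, 0.0, 0.0]
wrist_force: [-0.2, 0.9, 0.2]
opening: 0.3
finger_force: 0.0
```

>>> jog_arm(steps=[[1, -0.8, 0.1, 0, 0], [1, -0.8, 0.1, 0.1, 0], [1, -0.8, 0, 0.1, 0], [1, -0.8, 0, 0.2, 0], [1, -0.7, -0.1, 0.2, 0]])

```text
time_s: 26.8
position: [504.0, 347.6, 206.9]
tcp_rot: [0.225, 0.974, 0.001, 0.002]
wrist_force: [4.6, -1.0, -1.4]
opening: 0.8
finger_force: 2.0
```

>>> jog_arm(steps=[[1, -0.7, -0.1, 0.1, 0], [1, -0.7, -0.3, 0.1, 0], [1, -0.6, -0.4, 0.1, 0], [1, -0.6, -0.4, 0, 0], [1, -0.6, -0.4, 0, 0]])

```text
time_s: 27.22
position: [471.3, 331.2, 208.7]
tcp_rot: [0.225, 0.974, 0.0, 0.0]
wrist_force: [3.3, 0.6, 0.6]
opening: 0.3
finger_force: 1.2
```

>>> jog_arm(steps=[[1, -0.5, -0.4, 0, 0], [1, -0.5, -0.5, -0.2, 0], [1, -0.4, -0.6, -0.3, 0], [1, -0.4, -0.6, -0.3, 0], [1, -0.3, -0.7, -0.2, 0]])

```text
time_s: 27.63
position: [450.3, 302.6, 197.5]
tcp_rot: [0.225, 0.974, -0.0, -0.0]
wrist_force: [0.8, 0.5, -0.1]
opening: 0.5
finger_force: 0.4
```

>>> jog_arm(steps=[[1, -0.2, -0.6, 0, 0], [1, -0.2, -0.5, 0, 0], [1, 0, -0.3, 0, 0], [1, 0, 0, 0, 0], [1, 0, 0, 0, 0]])

```text
time_s: 28.05
position: [447.5, 290.9, 198.3]
tcp_rot: [0.225, 0.974, 0.002, 0.0]
wrist_force: [1.5, 14.9, -4.2]
opening: 0.5
finger_force: 7.2
```

>>> jog_arm(steps=[[1, 0, 1.5, 0, 0], [1, 0, 1.5, 0, 0], [1, -0.5, 2, 2, 0], [1, -1, 2, 2, 0], [1, 0, 0, 0, 0]])

```text
time_s: 28.47
position: [431.9, 362.6, 241.3]
tcp_rot: [0.224, 0.975, 0.002, 0.001]
wrist_force: [0.2, 0.2, 0.5]
opening: 0.5
finger_force: 0.0
```

Run:
```python
from h import *
s0=dict(np.load("s_scene.npz")); s1=snap("scene")
for s in(s0,s1):
    W=world(s)
    P=np.vstack([p for lo,hi in (((170,120,60),(180,255,255)),((0,130,60),(8,255,255))) for a,c,p in comps(s,W,lo,hi,(400,535,255,305),(185,240),3)])
    A=np.polyfit(P[:,0],P[:,1],1); print(len(P),np.round(P.mean(0),1),np.round(P.min(0)),np.round(P.max(0)),A[0], "z lever",P[P[:,0]<490][:,2].mean())
a=np.hstack([cv2.resize(s["img"][120:200,240:340],None,fx=3.8,fy=3.8,interpolation=cv2.INTER_CUBIC) for s in(s0,s1)]); cv2.imwrite("pics/sc4.png",a)
```

```text
146 [480.8 275.2 212.4] [419. 265. 195.] [532. 293. 228.] 0.08310238932328366 z lever 207.75137365842238
139 [481.8 275.7 212.2] [422. 262. 196.] [532. 297. 226.] 0.10170828448837685 z lever 207.38130606085934
```

View pics/sc4.png

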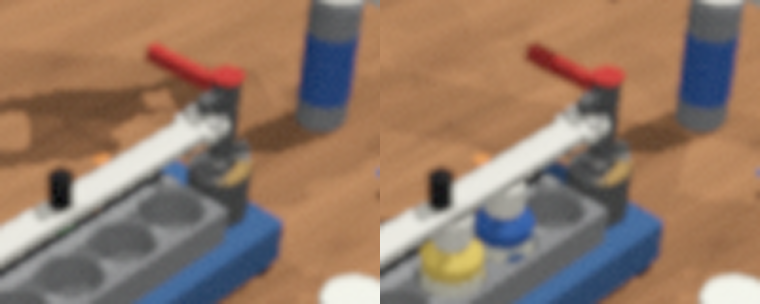

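The lever sits at the same height and angle as the original locked state. For the button I'll rotate the hand by 0.5 so its body clears the bar.

>>> jog_arm(steps=[[1, 0.1, -3.5, 0, 0.12], [1, 0.1, -3.5, 0, 0.12], [1, 0.1, -3.5, 0, 0.12], [1, 0.1, -3.5, 0, 0.12], [1, 0.1, -3.5, 0, 0.05]])

```text
time_s: 28.93
position: [436.5, 183.1, 237.4]
tcp_rot: [-0.04, 0.999, -0.0, -0.001]
wrist_force: [1.5, -0.9, 0.2]
opening: 0.3
finger_force: 0.0
```

>>> jog_arm(steps=[[1, 0.2, -3.5, 0, 0], [1, 0.2, -1.8, 0, 0], [1, 0, 0, 0, 0], [1, 0, 0, 0, 0]])

```text
time_s: 29.27
position: [441.0, 131.0, 237.7]
tcp_rot: [-0.035, 0.999, -0.0, -0.0]
wrist_force: [-0.3, -0.1, 0.3]
opening: 0.7
finger_force: 0.0
```

>>> jog_arm(steps=[[1, 0, 0.3, -4, 0], [1, 0, 0, -4, 0], [1, 0, 0, -4, 0], [1, 0, 0, -2, 0], [1, 0, 0, 0, 0]])

```text
time_s: 29.68
position: [438.9, 135.6, 94.4]
tcp_rot: [-0.037, 0.999, -0.0, -0.004]
wrist_force: [0.0, -0.3, -0.2]
opening: 0.5
finger_force: 0.0
```

>>> jog_arm(steps=[[1, 0, 0, -0.5, 0], [1, 0, 0, -0.4, 0], [1, 0, 0, -0.3, 0], [1, 0, 0, 0, 0]])

```text
time_s: 30.02
position: [441.4, 135.3, 86.7]
tcp_rot: [-0.037, 0.999, 0.0, 0.001]
wrist_force: [0.3, 0.2, 0.2]
opening: 0.2
finger_force: 0.0
```

>>> jog_arm(steps=[[1, 0, 0, -0.3, 0], [1, 0, 0, -0.3, 0], [1, 0, 0, 0, 0], [1, 0, 0, 0, 0]])

```text
time_s: 30.35
position: [441.5, 135.2, 80.4]
tcp_rot: [-0.037, 0.999, 0.0, 0.001]
wrist_force: [1.4, 1.1, 2.5]
opening: 0.5
finger_force: 1.2
```

>>> jog_arm(steps=[[1, 0, 0, -0.3, 0], [1, 0, 0, -0.2, 0], [1, 0, 0, 0, 0], [1, 0, 0, 0, 0]])

```text
time_s: 30.68
position: [441.5, 135.2, 76.0]
tcp_rot: [-0.037, 0.999, 0.0, 0.001]
wrist_force: [-2.5, 0.0, 18.8]
opening: 0.6
finger_force: 9.4
```

18.8 N, well past 5 N, so the button is bottomed. Retract and check.

>>> jog_arm(steps=[[1, 0, 0, 0, 0], [1, 0, 0, 1, 0], [1, 0, 0, 4, 0], [1, 0, 0, 4, 0], [1, 0, 0, 4, 0]])

```text
time_s: 31.1
position: [440.3, 134.9, 206.3]
tcp_rot: [-0.037, 0.999, -0.0, -0.001]
wrist_force: [0.3, 0.2, 0.9]
opening: 0.5
finger_force: 0.0
```

>>> jog_arm(steps=[[1, 0, 0, 4, 0], [1, 0, 4, 1, 0], [1, 0, 4, 0, 0], [1, 0, 4, 0, 0], [1, 0, 4, 0, 0]])

```text
time_s: 31.52
position: [440.6, 296.6, 255.3]
tcp_rot: [-0.036, 0.999, 0.0, 0.0]
wrist_force: [0.7, -0.3, 0.8]
opening: 0.7
finger_force: 0.0
```

>>> jog_arm(steps=[[1, 0, 4, 0, 0], [1, 0, 4, 0, 0], [1, 0, 0, 0, 0], [1, 0, 0, 0, 0], [1, 0, 0, 0, 0]])

```text
time_s: 31.93
position: [440.7, 374.7, 254.4]
tcp_rot: [-0.037, 0.999, -0.001, -0.001]
wrist_force: [0.2, -0.7, -0.2]
opening: 0.7
finger_force: 0.0
```

Run:
```python
from h import *
print(manip.observe()["position"],manip.observe()["wrist_force"])
s=snap("top");W=world(s)
with np.errstate(invalid='ignore'): m=(W[...,2]>176)&(W[...,2]<194)&(W[...,1]<200)&(W[...,1]>-30)&(W[...,0]<600)&(W[...,0]>490)
P=W[m];print("bar",np.polyfit(P[:,1],P[:,0],1))
s0=dict(np.load("s_scene.npz"));s1=snap("scene")
for s in(s0,s1):
    W=world(s)
    P=np.vstack([p for lo,hi in (((170,120,60),(180,255,255)),((0,130,60),(8,255,255))) for a,c,p in comps(s,W,lo,hi,(400,535,255,305),(185,240),3)])
    print("lever",np.polyfit(P[:,0],P[:,1],1)[0],np.round(P.mean(0),1))
cv2.imwrite("pics/end.png",cv2.resize(s["img"],(768,576),interpolation=cv2.INTER_CUBIC))
```

```text
[440.67295638 374.66500574 254.44734309] [ 0.20220935 -0.70968438 -0.15022035]
bar [-7.80915781e-02  5.35513606e+02]
lever 0.08310238932328366 [480.8 275.2 212.4]
lever 0.08661581708977006 [482.5 275.  212.5]
```

View pics/end.png

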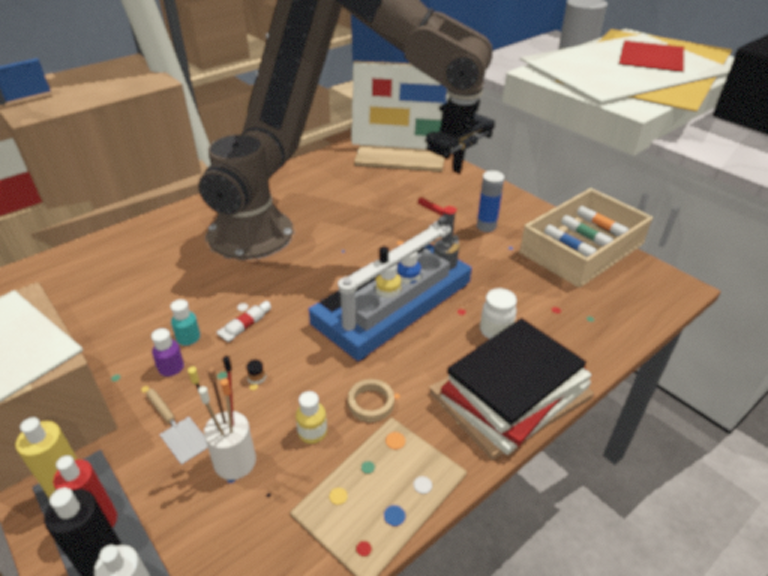

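The final picture shows both bottles under the shut bar around px (398,275), the lever locked at (435,208), and everything else undisturbed.

```bash
python3 -c "
from station import manip
print(manip.close_job())"
```

```text
the job is handed in; nothing more can be done
None
```

I loaded the shaker and handed the job in: the yellow and blue bottles, the only two of the four present, are seated in bores 1 and 2, the bar is shut, the red handle is back in its notch, and the green button was pushed to its stop.

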